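# Open the roll-top hood and square up the well plate

## Task

Get the plate under the roll-top hood ready for pipetting: take the slatted shutter by its bar handle and raise it along its curved tracks until it stays open by itself. The well plate inside has been knocked crooked: reach in and push the right-hand part of its near side gently away from you, so that its far left corner bears on the left rear pin and it turns until it is square, its far long side flush against both rear pins. Leave the shutter open, and do not disturb the two small glass containers standing beside the plate.

Things in the scene. Friction and masses are not known exactly. Their poses are not given: they have to be found in the camera images.
- hood: Fixed roll-top hood on a tall dark instrument base; two light grey round-topped cheeks, 258 mm deep, 306 wide, 309 high, 270 between the cheeks. Origin: centre of its underside, on the bench; x runs from its front (robot's side) to its back, y to the left, z up. Steel deck at z = 132 mm. A fixed cowl closes the back and the rear half of the roof.
- shutter (a joint): How far (rad) the slatted aluminium shutter has run up its round side tracks: 0 shut (it starts so), 1.40 fully open, at a stop. It takes about 2 N to lift. Let go below about 0.8 it slides shut; beyond about 1.0 its weight hangs over to the back, so it runs on to the stop and stays. Even open, its rail hangs over the plate: reach in with a tool whose tip points 20 to 45 degrees ahead.
- handle (a point): Centre of the steel bar handle on the shutter's bottom rail: round bar, 12 mm thick, along the hood's y, 110 mm between its legs, 40 mm clear of the rail. The curtain bulges above and curves back over it: grip with the tool's tip pointing 20 to 45 degrees ahead (away from the robot), closing across the bar, or lift from below.
- track_axis (a point): Fixed mark, the centre of the round tracks: hood frame (0, 0, 180) mm. The shutter moves on a circle about the line through it along the hood's y (slats at 115 mm radius, the handle bar at 165 mm): shut, the bar is in front of it and 9 degrees below it; it rises and goes back by the joint's angle, to 71 degrees above, near the top.
- pin_left (a point): Foot of the left rear locating pin, on the deck at hood (52, 46, 132) mm. The pins are round, steel, 8 mm across, 14 mm high. A third one, the side pin, at hood (-25, 94) mm, only keeps the plate from sliding off to the left.
- pin_right (a point): Foot of the right rear locating pin, on the deck at hood (52, -32, 132) mm. With its far long side flush on both rear pins the plate is parallel to the hood, its centre at hood x = 5 mm and its near long side at x = -38 mm.
- plate: Loose white 24-well plate on the deck, 128 x 86 x 20 mm, 0.08 to 0.16 kg; origin: centre of its underside; x along its short side to the back, y along its long side to the left. It starts with its centre near hood (-16, 12) mm, turned clockwise from above by 0.20 to 0.36 rad, so that its far left corner is within 2 cm of the left rear pin and its near right corner sticks out to the front.
- plate_center (a point): Centre of the same plate, half-way up. Pushed straight to the back by a shut finger tip low on its near long side, right of its middle but still left of the right rear pin (hood y about -5 mm), it slides easily (smooth plastic, under 1 N), bears on the left rear pin, and turns until it meets the right one; then it stands firm. Pushed further right than that pin it would swing too far.
- weigh_bottle: Glass weighing bottle with a knobbed stopper, 38 mm wide, 53 mm high, standing on the deck at the right rear of the hood; origin at the centre of its underside. To be left alone.
- vial_1: Glass sample vial with a black cap, 25 mm wide, 50 mm high, standing on the deck right of the plate at the rear; origin at the centre of its underside. To be left alone.

How it is judged (in metres and radians):
On the way, in this order (a step that is already met when the one before it is completed fails the run):
1. the shutter has been raised nearly to its stop (value of joint shutter above 1.25 rad), for 0.3 s.
2. the plate sits square against both rear pins (angle between the x axis of plate and the x axis of hood, either way round below 0.04 rad and x of plate_center in the frame of hood between 0.0015 and 0.008 m and y of plate_center in the frame of hood between -0.006 and 0.032 m and z of plate_center in the frame of hood below 0.145 m), for 0.2 s.
At the end, for the whole second after the job is handed in: The shutter stands open by itself (more than 1.25 of 1.40 rad of travel), and the plate lies at rest flat on the deck, parallel to the hood within 2.3 degrees, its far long side against both rear pins (centre within about 3 mm of hood x = 5 mm, and hood y from -6 to 32 mm) (all of step 2 and value of joint shutter above 1.25 rad and velocity of joint shutter below 0.05 rad/s and linear speed of plate below 0.01 m/s); the robot touches nothing.
It fails at once if the plate is tipped (angle between plate's own z axis and vertical above 0.2 rad).
It fails at once if the plate is pushed harder than 35 N (contact force between the fingers and plate above 35 N).
It fails at once if the weighing bottle or the vial under the hood is disturbed (distance of any of weigh_bottle, vial_1 from where it was at the start of the episode above 0.02 m).
It also fails if it takes over 61 s, if anything falls off the work surface, if the arm or the gripper's body presses on something with over 40 N, if the wrist force passes 120 N, or if a joint passes its speed limit or range.

## Robot

A 7-joint arm with a two-finger parallel gripper is mounted at the origin on a cart in front of the work surface, level with it; the furniture and walls round the work are solid. World frame = base frame: x ahead of the robot, y to its left, z up, the work surface at z = 0. Lengths are in mm, angles in rad, forces in N, time in s.
With the tool pointing down it reaches from about 400 to 875 mm from the base axis. Payload 19.3 kg.
Tool frame: the origin (TCP) lies on the centre line of the jaws, within the pads' length; the fingertips stand 8 mm ahead of it and the grasp point (between the pads) lies 11 mm behind it; z points along the fingers, y is the direction in which the jaws open and shut (so a half turn about z gives the same grasp; the last joint's range is limited). The gripper opens to 85 mm and grips with 20 to 120 N. Pads are 22 mm wide; open, the fingers measure 114 mm over their backs; the gripper's body (76 mm by 85 mm) begins 54 mm behind the grasp point. The pads swing forward as they close: fully open they stand 13 mm farther back than shut.
Start: joints at [-1.383, 0.521, -0.036, 1.599, 0.021, 1.021, -0.113], TCP at [159.366, 604.332, 239.291] pointing down, gripper open.
Joint ranges: [-2.91, 2.91], [-0.3, 2.13], [-1.5, 1.42], [0.17, 2.43], [-1.26, 4.41], [0.16, 1.93], [-2.52, 2.52]. Speed limits (rad/s): [1.89, 1.89, 2.39, 2.39, 3.01, 3.01, 3.01].

## Interface

Orientations are given as a 3x3 rotation matrix whose columns are the frame's x, y, z axes.
In Python, from station import r gives the robot as it stands.
- The arm moves only by the shell command python3 -m pendant 'ROWS' [OPENING] [FORCE]. ROWS is JSON, a list of rows, each a list of 6 numbers: the shift along the tool's x, y, z in m, then the turn, a rotation vector about the tool's x, y, z in rad. In form: [[x, y, z, rx, ry, rz], ...]. A call has 1 to 5 rows; each row shifts and turns the commanded pose from where the row before left it, along the tool's axes as they then stand; what a row does not reach is not made up. A row lasts 1/8 s, in which the tool goes at most 62.5 mm and 10.7 degrees, less where a joint would pass 70% of its speed; a pose out of reach is approached as far as the arm can. A call is refused whole if a number of a shift passes 0.0625 or a number of a turn 0.188, either way. A call with a gripper value outside its range is refused whole. OPENING is the opening, from 0 (shut) to 1 (fully open), set as the call begins (- or left out, the last holds). The fingers move at their own pace and stop on an object; FORCE is the grip in N (left out, the last holds). Time passes only in rows, so rows that do not move let the fingers close. It gives the time, the measured TCP pose, the force and the opening at its end, in the units of the state.
- r.state(): the state, without advancing time (a new reading comes with each control period).
- r.read_camera(name): name is "scene" or "top" or "wrist"; returns the picture (384x512x3 uint8, red, green, blue); there is no depth.
- r.calibration(name): a dict with "fx", "fy", "cx", "cy" (pixels), "R" (3x3) and "t" (3): a world point X has camera coordinates R X + t; the wrist camera has in their place "tool_from_camera" (4x4, takes a point from camera to tool coordinates, whose origin is the TCP and whose axes are the flange's). Camera axes: x right, y down, z forward; pixel columns grow to the right and rows downward; lengths in mm; the calibration is good to about 2 mm. A picture is of the moment at which its call begins: read the wrist's pose just before it. calibration takes no time and is no camera call.
- r.finish_job(): hands the job in, once; it reports no verdict.
The state is a dict: "t": time; "joint_pos": joint angles; "joint_vel": joint speeds; "effort": joint torques, N m; "tool_pos": TCP position; "tcp_rot": TCP orientation; "wrist_force": force on the tool from outside, world axes, zero at the start; "moment": the same for the moment, N m; "finger_gap": opening from 0.0 (shut) to 1.0 (fully open).
Only numpy, scipy, OpenCV 4.12 (cv2) and the standard library are available. Lean on these libraries where they do the work, as an engineer would, in place of code of your own. Each camera call takes 0.05 s, during which the arm holds its last target. There are 200 camera calls.

## Working session

There is one attempt and no reset: what is moved stays moved. The work goes in short steps, Python scripts to look and compute and a shell command to move; the robot and the scene stay as the last step left them, time stands still between calls to the robot, and variables do not carry over. Pictures are saved under pics/ and viewed, about 8 in all and at most 12, crops included, and the job is handed in when it is done.

```bash
ls; mkdir -p pics; python3 - <<'E'
from station import r
import cv2
s=r.state();print(s)
for n in("scene","top"):
    im=r.read_camera(n);cv2.imwrite(f"pics/{n}0.png",im[:,:,::-1]);print(n,r.calibration(n))
print(r.calibration("wrist"))
a=cv2.imread("pics/scene0.png");b=cv2.imread("pics/top0.png")
E
```

```text
pics
{'t': 0.0, 'joint_pos': array([-1.38318747,  0.52202241, -0.0362969 ,  1.59997599,  0.02119825,
        1.02111446, -0.11281251]), 'joint_vel': array([-0.00065008,  0.00029944,  0.00018506,  0.00019322, -0.00115036,
       -0.00037763, -0.00089544]), 'effort': array([-2.18545479e-04, -9.27112412e+01,  1.98023468e+00, -3.69932270e+01,
        1.79143361e-02,  8.13670456e-03,  3.90980773e-06]), 'tool_pos': array([159.32138283, 604.02227568, 238.73230587]), 'tcp_rot': array([[-9.66938109e-01,  2.55011087e-01, -1.96977520e-04],
       [ 2.55011145e-01,  9.66937467e-01, -1.11815649e-03],
       [-9.46773572e-05, -1.13141959e-03, -9.99999355e-01]]), 'wrist_force': array([-0.1990517 ,  0.27373748,  0.82600808]), 'moment': array([ 0.00071176, -0.04763329,  0.00308205]), 'finger_gap': 0.998449095695694}
scene {'fx': 409.0470518842978, 'fy': 409.0470518842978, 'cx': 253.0648662856634, 'cy': 196.07940566236402, 'R': array([[ 0.94400609, -0.32977674, -0.00998997],
       [-0.21555858, -0.5935608 , -0.77538383],
       [ 0.2497739 ,  0.73412048, -0.63141122]]), 't': array([-449.44611573,  322.57272094,  683.01650917])}
top {'fx': 411.396690543432, 'fy': 411.396690543432, 'cx': 262.90980211048964, 'cy': 184.62607260743425, 'R': array([[ 0.10527393, -0.99444205,  0.00155338],
       [-0.76682581, -0.08217232, -0.63657355],
       [ 0.63316315,  0.06582343, -0.77121443]]), 't': array([ 77.31943852, 523.97112393, 603.86801053])}
{'fx': 321.45117405376305, 'fy': 321.45117405376305, 'cx': 255.16097945723283, 'cy': 193.56151108321032, 'tool_from_camera': array([[ 5.95265502e-04, -9.54733870e-01, -2.97460724e-01,
         7.58154598e+01],
       [ 9.99999554e-01,  7.86624762e-04, -5.23605487e-04,
         2.40614566e-01],
       [ 7.33893864e-04, -2.97460279e-01,  9.54733912e-01,
        -1.36108895e+02],
       [ 0.00000000e+00,  0.00000000e+00,  0.00000000e+00,
         1.00000000e+00]])}
```

View pics/scene0.png

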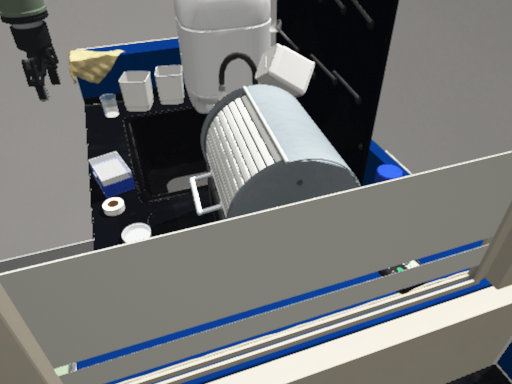

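View pics/top0.png

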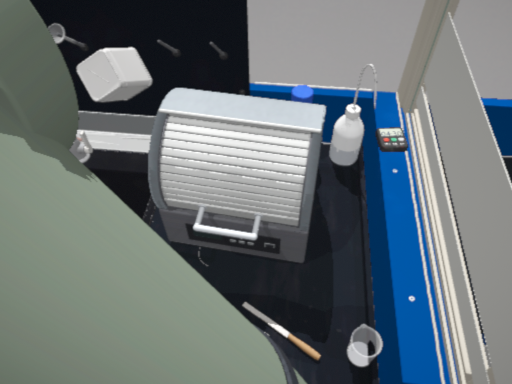

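The top view shows the handle bar running from about (197,229) to (256,235), with the hood front below it. The scene view shows the bar from about (194,178) to (199,213). I'll zoom in on both.

```bash
python3 - <<'E'
import cv2,numpy as np
a=cv2.imread("pics/scene0.png")[160:230,180:250];b=cv2.imread("pics/top0.png")[80:270,140:340]
a=cv2.resize(a,None,fx=5.4,fy=5.4,interpolation=cv2.INTER_CUBIC)[:, :];b=cv2.resize(b,None,fx=2,fy=2,interpolation=cv2.INTER_CUBIC)
c=np.zeros((380,780,3),np.uint8);c[:378,:378]=a;c[:380,380:780]=b;cv2.imwrite("pics/crop.png",c)
E
```

```text
(no output)
```

View pics/crop.png

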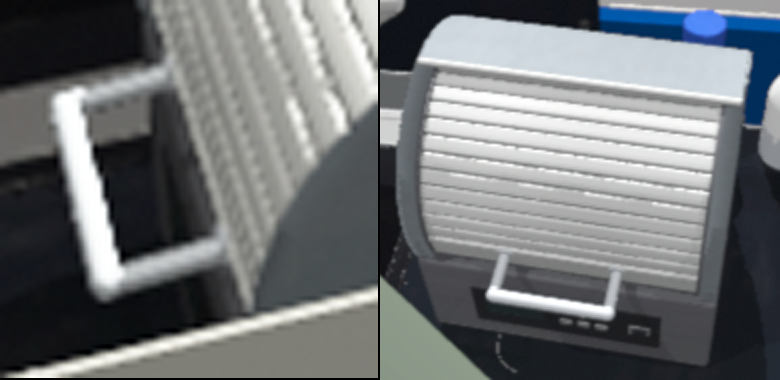

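```bash
cat > h.py <<'E'
from station import r
import numpy as np, cv2
C={n:r.calibration(n) for n in("scene","top")}
def ray(n,p):
    c=C[n];d=c["R"].T@np.array([(p[0]-c["cx"])/c["fx"],(p[1]-c["cy"])/c["fy"],1]);return -c["R"].T@c["t"],d/np.linalg.norm(d)
def tri(pa,pb):
    A=0;b=0;L=[]
    for n,p in(("scene",pa),("top",pb)):
        o,d=ray(n,p);P=np.eye(3)-np.outer(d,d);A=A+P;b=b+P@o;L.append((o,P))
    X=np.linalg.solve(A,b);return X,[np.linalg.norm(P@(X-o)) for o,P in L]
def plane(n,p,z):
    o,d=ray(n,p);return o+d*(z-o[2])/d[2]
def wr(n,X):
    c=C[n];q=c["R"]@X+c["t"];return q[0]/q[2]*c["fx"]+c["cx"],q[1]/q[2]*c["fy"]+c["cy"]
E
python3 - <<'E'
from h import *
l,e=tri((192.4,178.5),(196,227.5));q,f=tri((199.3,213),(255.5,236.5));print(l,e,q,f,np.linalg.norm(l-q))
m=(l+q)/2;d=(l-q);d[2]=0;y=d/np.linalg.norm(d);x=np.array([y[1],-y[0],0]);print("handle",m,"yaw",np.arctan2(x[1],x[0]))
for p in((301.5,261),(171.5,245)):print(plane("top",p,0))
o=m-x*-165*np.cos(np.radians(9));o[2]=0;print("hood",o)
R=np.column_stack([x,y,[0,0,1]])
for P in((-129,153,0),(-129,-153,0),(129,-153,0)):print(wr("top",o+R@np.array(P)),wr("scene",o+R@np.array(P)))
E
```

```text
[426.31687233 249.71260739 153.32816367] [np.float64(1.548867249184729), np.float64(1.548867249184789)] [415.49399483 135.6159156  154.87718571] [np.float64(0.2516509284867013), np.float64(0.2516509284867052)] 114.61932308161028
handle [420.90543358 192.6642615  154.10267469] yaw -0.09457408915718316
[461.25398684  41.81207633   0.        ]
[4.70696241e+02 3.34008559e+02 1.13686838e-13]
hood [583.14573632 177.27462229   0.        ]
(np.float64(167.94358178447243), np.float64(245.26675216334837)) (np.float64(206.65570765446193), np.float64(203.3084517591544))
(np.float64(303.22545275019894), np.float64(269.8291929869596)) (np.float64(230.08902685045513), np.float64(298.62053385756906))
(np.float64(317.18168289085), np.float64(180.0448606183559)) (np.float64(349.566250865734), np.float64(273.83618942863365))
```

```bash
python3 - <<'E'
from h import *
def yaw(n,a,b):
    N=np.cross(ray(n,a)[1],ray(n,b)[1]);d=np.cross(N,[0,0,1]);d*=np.sign(d[1]);return np.arctan2(-d[0],d[1])
print(yaw("top",(166,113.5),(321.5,130.5)),yaw("top",(167.5,205),(298.5,225)),yaw("top",(196,227.5),(255.5,236.5)),yaw("top",(171.5,245),(301.5,261)))
print(yaw("scene",(192.4,178.5),(199.3,213)))
from scipy.optimize import least_squares
im=cv2.imread("pics/top0.png");g=cv2.cvtColor(im,cv2.COLOR_BGR2GRAY)[85:235,150:330]
L=cv2.createLineSegmentDetector().detect(g)[0][:,0]
for s in L:
    if np.hypot(s[0]-s[2],s[1]-s[3])>60 and abs(s[0]-s[2])>50:
        s=s+[150,85,150,85];print(s.round(1),round(yaw("top",s[:2],s[2:]),3))
E
```

```text
-0.05282768716116431 -0.07641657273879729 -0.06904146806946124 -0.03230350193092563
-0.10576554898205556
[323.1 104.4 175.5  86.4] -0.082
[159.5 110.6 318.4 131.1] -0.081
[304.4 149.1 165.6 130.5] -0.08
[306.8 141.1 169.2 122.9] -0.081
[300.5 175.1 219.3 163.5] -0.081
[303.2 166.5 208.1 153.1] -0.082
[304.3 157.7 165.5 138.7] -0.081
[168.2 127.8 305.7 146.2] -0.081
[166.8 136.  304.5 154.8] -0.082
[308.  134.2 170.5 116.2] -0.081
[239.4 175.2 163.2 164.1] -0.082
[165.4 144.4 303.2 163.6] -0.082
[164.3 152.5 300.9 171.5] -0.078
[295.6 217.  169.3 197.3] -0.082
[163.3 160.5 299.7 179.9] -0.08
[293.2 198.9 166.8 180. ] -0.082
[166.9 194.3 295.7 214.1] -0.082
[318.2 127.7 161.9 107.6] -0.082
[165.5 188.7 295.7 208.6] -0.082
[174.4 120.7 306.9 138.1] -0.082
[164.3 182.4 297.2 202.5] -0.082
```

```bash
cat >> h.py <<'E'
from scipy.spatial.transform import Rotation as Ro
from scipy.linalg import logm,expm
YAW=-0.0815;HO=np.array([583.4,179.4,0.])
RH=Ro.from_euler("z",YAW).as_matrix()
def hood(X):return RH.T@(np.asarray(X)-HO)
def tilt():
    z=RH.T@r.state()["tcp_rot"][:,2];return np.degrees(np.arctan2(z[0],-z[2]))
def go(p,deg,vmax=55,rmax=0.18):
    "rows to bring TCP to hood point p (mm) with tilt deg ahead, tool x along hood y"
    s=r.state();R=s["tcp_rot"];t=np.radians(deg)
    z=np.array([np.sin(t),0,-np.cos(t)]);x=np.array([0,1.,0]);G=RH@np.column_stack([x,np.cross(z,x),z])
    d=R.T@(HO+RH@np.array(p,float)-s["tool_pos"]);w=Ro.from_matrix(R.T@G).as_rotvec()
    n=max(1,int(np.ceil(max(np.linalg.norm(d)/vmax,np.linalg.norm(w)/rmax))))
    # straight line in world, constant turn
    rows=[]
    for k in range(n):
        q=Ro.from_rotvec(w*k/n).as_matrix();rows.append(np.r_[q.T@d/n/1000,w/n])
    print("at",hood(s["tool_pos"]).round(1),"tilt",round(tilt(),1),"t",s["t"],"F",s["wrist_force"].round(1),"gap",round(s["finger_gap"],2),"q",s["joint_pos"].round(2))
    for i in range(0,n,5):print("["+",".join("["+",".join(f"{v:.3f}" for v in u)+"]" for u in rows[i:i+5])+"]")
E
python3 -c "
from h import *
go((-240,0,260),25)"
```

```text
at [-457.2  388.7  238.8] tilt -0.0 t 0.1 F [-0.  -0.1 -0.3] gap 1.0 q [-1.38  0.52 -0.04  1.6   0.02  1.02 -0.11]
[[-0.031,-0.038,-0.002,-0.040,-0.034,0.152],[-0.037,-0.033,-0.003,-0.040,-0.034,0.152],[-0.042,-0.027,-0.002,-0.040,-0.034,0.152],[-0.045,-0.020,-0.002,-0.040,-0.034,0.152],[-0.048,-0.013,-0.001,-0.040,-0.034,0.152]]
[[-0.049,-0.006,0.000,-0.040,-0.034,0.152],[-0.049,0.002,0.002,-0.040,-0.034,0.152],[-0.049,0.009,0.004,-0.040,-0.034,0.152],[-0.046,0.016,0.006,-0.040,-0.034,0.152]]
```

```bash
python3 -m pendant '[[-0.031,-0.038,-0.002,-0.040,-0.034,0.152],[-0.037,-0.033,-0.003,-0.040,-0.034,0.152],[-0.042,-0.027,-0.002,-0.040,-0.034,0.152],[-0.045,-0.020,-0.002,-0.040,-0.034,0.152],[-0.048,-0.013,-0.001,-0.040,-0.034,0.152]]' 0.5 30
python3 -m pendant '[[-0.049,-0.006,0.000,-0.040,-0.034,0.152],[-0.049,0.002,0.002,-0.040,-0.034,0.152],[-0.049,0.009,0.004,-0.040,-0.034,0.152],[-0.046,0.016,0.006,-0.040,-0.034,0.152],[0,0,0,0,0,0]]'
python3 -c "
from h import *
go((-225,0,240),35)"
```

```text
t: 0.72
tool_pos: [263.1, 377.7, 250.7]
tcp_rot: [[-0.507, 0.825, 0.248], [0.858, 0.51, 0.057], [-0.08, 0.242, -0.967]]
wrist_force: [1.4, -0.3, 0.0]
finger_gap: 0.501
t: 1.35
tool_pos: [344.6, 197.5, 259.5]
tcp_rot: [[0.084, 0.904, 0.42], [0.996, -0.075, -0.038], [-0.003, 0.422, -0.907]]
wrist_force: [0.0, 0.9, 0.1]
finger_gap: 0.502
at [-239.5   -1.4  259.5] tilt 25.0 t 1.35 F [0.  0.9 0.1] gap 0.5 q [-1.45 -0.03  0.47  2.39  0.66  0.67 -1.58]
[[0.002,0.005,0.024,-0.175,0.004,-0.001]]
```

```bash
python3 -m pendant '[[0.0,0.005,0.022,-0.05,0,0],[0.0,0.005,0.022,-0.05,0,0],[0,0,0,0,0,0]]'
python3 - <<'E'
from h import *
go((-195,0,210),32)
s=r.state();im=r.read_camera("wrist")
c=r.calibration("wrist");T=c["tool_from_camera"]
R=s["tcp_rot"];
im=im[:,:,::-1].copy()
for y in(-57,0,57):
    X=HO+RH@np.array([-163,y,154.]);q=T[:3,:3].T@(R.T@(X-s["tool_pos"])-T[:3,3]);u=(q[0]/q[2]*c["fx"]+c["cx"],q[1]/q[2]*c["fy"]+c["cy"]);print(u)
    cv2.circle(im,tuple(int(v) for v in u),3,(0,0,255),1)
cv2.imwrite("pics/w1.png",im)
E
```

```text
t: 1.72
tool_pos: [364.4, 196.6, 238.0]
tcp_rot: [[0.082, 0.871, 0.484], [0.997, -0.066, -0.05], [-0.012, 0.486, -0.874]]
wrist_force: [1.2, -0.9, 1.0]
finger_gap: 0.5
at [-219.7   -0.7  238. ] tilt 29.1 t 1.725 F [ 1.2 -0.9  1. ] gap 0.5 q [-1.27  0.06  0.29  2.43  0.86  0.58 -1.77]
[[0.001,0.008,0.036,-0.050,0.011,0.006]]
(np.float64(264.06255787154134), np.float64(259.8253610738187))
(np.float64(265.1633275172382), np.float64(194.28162971411592))
(np.float64(266.4321357707111), np.float64(118.73228327483233))
```

View pics/w1.png

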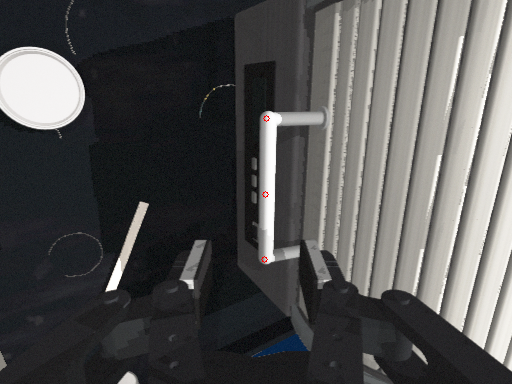

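The wrist view confirms the handle estimate: the predicted points at (266,119), (265,194) and (264,260) fall on the bar. I'll move in.

```bash
python3 -m pendant '[[0.001,0.008,0.036,-0.05,0.011,0.006],[0,0,0,0,0,0]]' 0.4
python3 - <<'E'
from h import *
go((-158,0,145),32)
E
```

```text
t: 2.02
tool_pos: [373.0, 193.6, 232.9]
tcp_rot: [[0.085, 0.86, 0.504], [0.996, -0.061, -0.062], [-0.023, 0.507, -0.861]]
wrist_force: [0.7, 0.4, 0.5]
finger_gap: 0.403
at [-210.9   -2.9  232.9] tilt 30.5 t 2.025 F [0.7 0.4 0.5] gap 0.4 q [-1.1   0.09  0.13  2.43  0.94  0.58 -1.85]
[[0.003,0.001,0.051,-0.013,0.011,0.004],[0.002,-0.000,0.051,-0.013,0.011,0.004]]
```

```bash
python3 -m pendant '[[0.003,0.001,0.030,0,0.011,0.004],[0.002,0,0.030,0,0.011,0.004],[0,0,0,0,0,0]]'
python3 - <<'E'
from h import *
go((-158,0,145),32)
E
```

```text
t: 2.4
tool_pos: [402.3, 193.7, 187.3]
tcp_rot: [[0.083, 0.858, 0.507], [0.997, -0.068, -0.048], [-0.007, 0.51, -0.86]]
wrist_force: [0.1, -0.1, 0.9]
finger_gap: 0.402
at [-181.6   -0.5  187.3] tilt 30.6 t 2.4 F [ 0.1 -0.1  0.9] gap 0.4 q [-0.78  0.23 -0.15  2.43  1.25  0.51 -2.13]
[[0.001,-0.001,0.048,-0.024,0.007,0.002]]
```

```bash
python3 -m pendant '[[0.001,-0.001,0.024,0,0.003,0.001],[0,-0.001,0.024,0,0.003,0.001],[0,0,0,0,0,0]]'
python3 - <<'E'
from h import *
go((-158,0,145),31)
E
```

```text
t: 2.78
tool_pos: [424.6, 194.2, 145.9]
tcp_rot: [[0.078, 0.857, 0.51], [0.997, -0.067, -0.041], [-0.001, 0.511, -0.859]]
wrist_force: [-0.3, -0.1, -0.3]
finger_gap: 0.4
at [-159.5    1.8  145.9] tilt 30.8 t 2.775 F [-0.3 -0.1 -0.3] gap 0.4 q [-0.7   0.36 -0.18  2.43  1.55  0.49 -2.39]
[[-0.002,0.001,0.001,-0.004,-0.001,0.003]]
```

```bash
python3 -m pendant '[[0,0,0,0,0,0],[0,0,0,0,0,0],[0,0,0,0,0,0],[0,0,0,0,0,0]]' 0 35
python3 - <<'E'
from h import *
s=r.state();b=hood(s["tool_pos"]-11*s["tcp_rot"][:,2]);print("grasp pt",b,np.degrees(np.arctan2(b[2]-180,-b[0])),np.hypot(b[0],b[2]-180))
def arc(a,t):
    a=np.radians(a);t=np.radians(t);go((-165*np.cos(a)+11*np.sin(t),0,180+165*np.sin(a)-11*np.cos(t)),t*180/np.pi)
for a in(0,10,20,30):arc(a,31)
E
```

```text
t: 3.28
tool_pos: [425.1, 194.9, 147.3]
tcp_rot: [[0.078, 0.856, 0.512], [0.997, -0.069, -0.038], [0.003, 0.513, -0.858]]
wrist_force: [-2.4, -0.5, 10.6]
finger_gap: 0.128
grasp pt [-164.67218429    2.51465034  156.72505056] -8.044959349787854 166.30890400569672
at [-159.     2.6  147.3] tilt 30.9 t 3.275 F [-2.4 -0.5 10.6] gap 0.13 q [-0.69  0.36 -0.19  2.43  1.55  0.49 -2.39]
[[-0.002,0.012,-0.020,-0.002,-0.004,0.001]]
at [-159.     2.6  147.3] tilt 30.9 t 3.275 F [-2.4 -0.5 10.6] gap 0.13 q [-0.69  0.36 -0.19  2.43  1.55  0.49 -2.39]
[[-0.002,0.029,-0.043,-0.002,-0.004,0.001]]
at [-159.     2.6  147.3] tilt 30.9 t 3.275 F [-2.4 -0.5 10.6] gap 0.13 q [-0.69  0.36 -0.19  2.43  1.55  0.49 -2.39]
[[-0.001,0.025,-0.032,-0.001,-0.002,0.001],[-0.001,0.025,-0.032,-0.001,-0.002,0.001]]
at [-159.     2.6  147.3] tilt 30.9 t 3.275 F [-2.4 -0.5 10.6] gap 0.13 q [-0.69  0.36 -0.19  2.43  1.55  0.49 -2.39]
[[-0.001,0.036,-0.040,-0.001,-0.002,0.001],[-0.001,0.037,-0.040,-0.001,-0.002,0.001]]
```

```bash
python3 -m pendant '[[0,0.012,-0.020,0,0,0],[0,0.017,-0.023,0,0,0],[0,0,0,0,0,0]]'
python3 - <<'E'
from h import *
s=r.state();b=hood(s["tool_pos"]-11*s["tcp_rot"][:,2]);print("grasp pt",b,np.degrees(np.arctan2(b[2]-180,-b[0])),np.hypot(b[0],b[2]-180))
def arc(a,t):
    a=np.radians(a);t=np.radians(t);go((-165*np.cos(a)+11*np.sin(t),0,180+165*np.sin(a)-11*np.cos(t)),t*180/np.pi)
for a in(20,30,40):arc(a,31)
E
```

```text
t: 3.65
tool_pos: [424.3, 195.1, 198.1]
tcp_rot: [[0.075, 0.859, 0.507], [0.997, -0.067, -0.034], [0.004, 0.508, -0.861]]
wrist_force: [-38.3, 3.1, 3.1]
finger_gap: 0.124
grasp pt [-165.40178061    2.57326875  207.61951298] 9.480032668155944 167.69193935750508
at [-159.8    2.6  198.1] tilt 30.5 t 3.65 F [-38.3   3.1   3.1] gap 0.12 q [-0.7   0.22 -0.17  2.39  1.2   0.49 -2.01]
[[-0.003,0.024,-0.020,-0.008,-0.007,0.003]]
at [-159.8    2.6  198.1] tilt 30.5 t 3.65 F [-38.3   3.1   3.1] gap 0.12 q [-0.7   0.22 -0.17  2.39  1.2   0.49 -2.01]
[[-0.001,0.024,-0.018,-0.004,-0.003,0.002],[-0.001,0.024,-0.018,-0.004,-0.003,0.002]]
at [-159.8    2.6  198.1] tilt 30.5 t 3.65 F [-38.3   3.1   3.1] gap 0.12 q [-0.7   0.22 -0.17  2.39  1.2   0.49 -2.01]
[[-0.001,0.037,-0.024,-0.004,-0.003,0.002],[-0.001,0.037,-0.024,-0.004,-0.003,0.002]]
```

```bash
python3 -m pendant '[[0,0.019,-0.023,0,0,0],[0,0,0,0,0,0]]' - 25
python3 - <<'E'
from h import *
s=r.state();b=hood(s["tool_pos"]-11*s["tcp_rot"][:,2]);print("grasp pt",b,np.degrees(np.arctan2(b[2]-180,-b[0])),np.hypot(b[0],b[2]-180))
def arc(a,t):
    a=np.radians(a);t=np.radians(t);go((-167*np.cos(a)+11*np.sin(t),2,180+167*np.sin(a)-11*np.cos(t)),t*180/np.pi)
for a in(30,40):arc(a,31)
E
```

```text
t: 3.9
tool_pos: [430.7, 194.5, 228.6]
tcp_rot: [[0.077, 0.857, 0.509], [0.997, -0.069, -0.036], [0.004, 0.511, -0.86]]
wrist_force: [-22.7, 2.3, 5.2]
finger_gap: 0.123
grasp pt [-159.02581157    2.51749324  238.05486734] 20.055403266034663 169.29139484241952
at [-153.4    2.6  228.6] tilt 30.7 t 3.9 F [-22.7   2.3   5.2] gap 0.12 q [-0.67  0.16 -0.18  2.34  1.04  0.52 -1.81]
[[-0.001,0.025,-0.015,-0.005,-0.006,0.001]]
at [-153.4    2.6  228.6] tilt 30.7 t 3.9 F [-22.7   2.3   5.2] gap 0.12 q [-0.67  0.16 -0.18  2.34  1.04  0.52 -1.81]
[[-0.000,0.026,-0.013,-0.003,-0.003,0.001],[-0.000,0.026,-0.013,-0.003,-0.003,0.001]]
```

```bash
python3 -m pendant '[[0,0.022,-0.015,0,0,0],[0,0.026,-0.012,0,0,0],[0,0,0,0,0,0]]'
python3 - <<'E'
from h import *
s=r.state();b=hood(s["tool_pos"]-11*s["tcp_rot"][:,2]);print("grasp pt",b,np.degrees(np.arctan2(b[2]-180,-b[0]-3)),np.hypot(b[0]+3,b[2]-180))
def arc(a,t):
    a=np.radians(a);t=np.radians(t);go((-3-165*np.cos(a)+11*np.sin(t),2,180+165*np.sin(a)-11*np.cos(t)),t*180/np.pi)
for a in(50,60,70):arc(a,31)
E
```

```text
t: 4.28
tool_pos: [459.7, 192.1, 277.3]
tcp_rot: [[0.078, 0.856, 0.511], [0.997, -0.07, -0.036], [0.005, 0.512, -0.859]]
wrist_force: [-16.2, 1.1, 12.6]
finger_gap: 0.128
grasp pt [-129.91876743    2.52093518  286.76460866] 40.07068989828278 165.85251034700403
at [-124.3    2.6  277.3] tilt 30.8 t 4.275 F [-16.2   1.1  12.6] gap 0.13 q [-0.6   0.11 -0.18  2.24  0.82  0.58 -1.51]
[[-0.001,0.028,-0.006,-0.003,-0.006,-0.000]]
at [-124.3    2.6  277.3] tilt 30.8 t 4.275 F [-16.2   1.1  12.6] gap 0.13 q [-0.6   0.11 -0.18  2.24  0.82  0.58 -1.51]
[[-0.000,0.028,-0.004,-0.001,-0.003,-0.000],[-0.000,0.028,-0.004,-0.001,-0.003,-0.000]]
at [-124.3    2.6  277.3] tilt 30.8 t 4.275 F [-16.2   1.1  12.6] gap 0.13 q [-0.6   0.11 -0.18  2.24  0.82  0.58 -1.51]
[[-0.000,0.043,-0.003,-0.001,-0.003,-0.000],[-0.000,0.043,-0.003,-0.001,-0.003,-0.000]]
```

Tracking well. I'll continue to about 66°.

```bash
python3 -m pendant '[[0,0.027,-0.007,0,0,0],[0,0.028,-0.002,0,0,0],[0,0.017,0.001,0,0,0],[0,0,0,0,0,0]]'
python3 - <<'E'
from h import *
s=r.state();b=hood(s["tool_pos"]-11*s["tcp_rot"][:,2]);print("grasp pt",b,np.degrees(np.arctan2(b[2]-180,-b[0]-3)),np.hypot(b[0]+3,b[2]-180),s["wrist_force"],s["finger_gap"])
E
```

```text
t: 4.78
tool_pos: [517.8, 187.5, 320.8]
tcp_rot: [[0.078, 0.856, 0.512], [0.997, -0.07, -0.036], [0.005, 0.513, -0.859]]
wrist_force: [-8.4, -1.9, 16.7]
finger_gap: 0.123
grasp pt [-71.71617622   2.64629787 330.27960113] 65.42748990180658 165.24488309799915 [-8.40800241 -1.91996374 16.6954656 ] 0.12299447259777467
```

```bash
python3 -m pendant '[[0,0,0,0,0,0],[0,0.005,0.001,0,0,0],[0,0.0,-0.01,0,0,0],[0,0,-0.05,0,0,0],[0,0,-0.05,0,0,0]]' 0.45
python3 -m pendant '[[0,0,-0.03,0,0,0],[0,0,0,0,0,0],[0,0,0,0,0,0]]' 0
python3 - <<'E'
from h import *
go((-180,0,300),35)
im=r.read_camera("wrist");cv2.imwrite("pics/w2.png",im[:,:,::-1])
E
```

```text
t: 5.4
tool_pos: [464.5, 190.7, 415.8]
tcp_rot: [[0.078, 0.858, 0.508], [0.997, -0.068, -0.038], [0.002, 0.51, -0.86]]
wrist_force: [0.2, -0.3, 0.6]
finger_gap: 0.447
t: 5.78
tool_pos: [450.6, 191.6, 439.9]
tcp_rot: [[0.078, 0.857, 0.509], [0.997, -0.068, -0.039], [0.002, 0.51, -0.86]]
wrist_force: [1.3, -0.8, 0.1]
finger_gap: -0.005
at [-133.4    1.4  439.9] tilt 30.7 t 5.775 F [ 1.3 -0.8  0.1] gap -0.0 q [-0.54 -0.09 -0.22  1.98  0.47  0.93 -1.07]
[[-0.000,-0.037,0.032,-0.025,-0.001,0.001],[-0.000,-0.038,0.031,-0.025,-0.001,0.001],[-0.000,-0.039,0.030,-0.025,-0.001,0.001]]
```

View pics/w2.png

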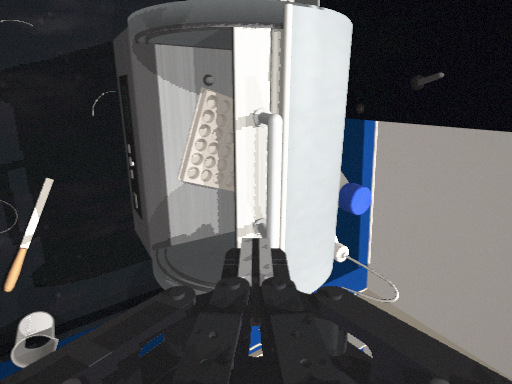

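The shutter is open: the bar runs through (275,115)–(270,235). The plate is visible, with its near-side corners at about (208,88) and (180,180) and the side pin at (208,79). I'll check these against the hood frame.

```bash
cat >> h.py <<'E'
def wray(s,p,z):
    c=r.calibration("wrist");T=c["tool_from_camera"];R=s["tcp_rot"]
    d=R@T[:3,:3]@np.array([(p[0]-c["cx"])/c["fx"],(p[1]-c["cy"])/c["fy"],1]);o=s["tool_pos"]+R@T[:3,3]
    return hood(o+d*(z-o[2])/d[2])
E
python3 - <<'E'
from h import *
s=r.state()
print("pin",wray(s,(208,79),140),"L",wray(s,(208,88),152),"R",wray(s,(180,180),152))
print("bar",wray(s,(275,115),336),wray(s,(270,230),336))
im=cv2.imread("pics/w2.png")[40:260,110:310];cv2.imwrite("pics/w2c.png",cv2.resize(im,None,fx=2.7,fy=2.7,interpolation=cv2.INTER_CUBIC))
E
```

```text
pin [-27.06149433  95.86568954 140.        ] L [-32.56692964  84.41911136 152.        ] R [-77.42405217 -31.775515   152.        ]
bar [-52.39599119  61.11362561 336.        ] [-55.26979356 -38.78194703 336.        ]
```

View pics/w2c.png

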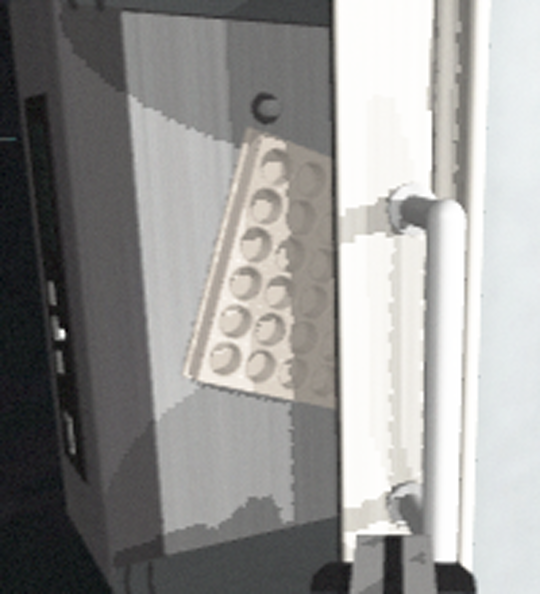

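```bash
echo 'HO=HO+RH@np.array([-2.3,1.8,0])' >> h.py
python3 -c "
from h import *
go((-135,-5,260),30)"
```

```text
at [-130.9   -0.5  439.5] tilt 30.7 t 5.825 F [ 0.7 -0.1  0.4] gap -0.0 q [-0.54 -0.09 -0.22  1.98  0.47  0.93 -1.07]
[[-0.001,-0.024,0.038,0.003,-0.001,0.000],[-0.001,-0.024,0.038,0.003,-0.001,0.000],[-0.001,-0.024,0.038,0.003,-0.001,0.000],[-0.001,-0.023,0.038,0.003,-0.001,0.000]]
```

```bash
python3 -m pendant '[[-0.001,-0.024,0.038,0.003,-0.001,0],[-0.001,-0.024,0.038,0.003,-0.001,0],[-0.001,-0.024,0.038,0.003,-0.001,0],[-0.001,-0.023,0.038,0.003,-0.001,0],[0,0,0,0,0,0]]'
python3 -c "
from h import *
go((-105,-5,180),30)"
```

```text
t: 6.45
tool_pos: [444.5, 187.2, 258.2]
tcp_rot: [[0.08, 0.866, 0.494], [0.997, -0.067, -0.045], [-0.006, 0.496, -0.868]]
wrist_force: [0.1, -0.1, 1.5]
finger_gap: 0.0
at [-136.8   -5.4  258.2] tilt 29.7 t 6.45 F [ 0.1 -0.1  1.5] gap 0.0 q [-0.56  0.12 -0.24  2.28  0.86  0.57 -1.57]
[[0.000,-0.006,0.042,-0.002,0.002,0.002],[0.000,-0.006,0.042,-0.002,0.002,0.002]]
```

```bash
python3 -m pendant '[[0,-0.006,0.042,-0.002,0.002,0.002],[0,-0.006,0.042,-0.002,0.002,0.002],[0,0,0,0,0,0],[0,0,0,0,0,0]]'
python3 - <<'E'
from h import *
go((-98,-5,149),30)
im=r.read_camera("wrist");cv2.imwrite("pics/w3.png",im[:,:,::-1])
E
```

```text
t: 6.95
tool_pos: [477.7, 186.0, 184.2]
tcp_rot: [[0.082, 0.86, 0.504], [0.997, -0.073, -0.038], [0.004, 0.505, -0.863]]
wrist_force: [-0.3, 0.1, 0.7]
finger_gap: 0.001
at [-103.6   -3.8  184.2] tilt 30.3 t 6.95 F [-0.3  0.1  0.7] gap 0.0 q [-0.6   0.31 -0.14  2.31  1.27  0.43 -1.97]
[[-0.001,-0.013,0.033,0.006,-0.003,-0.003]]
```

View pics/w3.png

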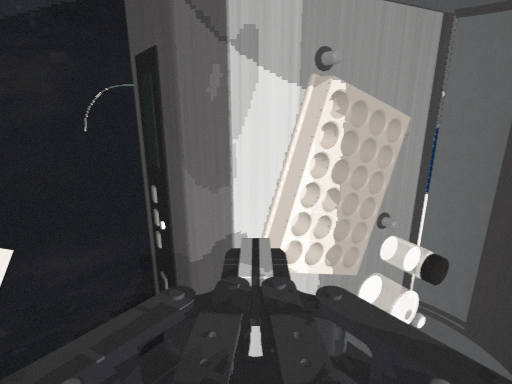

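```bash
python3 - <<'E'
from h import *
s=r.state()
for n,p,z in(("pinR foot",(378,221),132),("side foot",(320,60),132),("nearL",(313,77),152),("nearR",(264,240),152),("farL",(410,119),152),("farR",(356,274),152),("vial base",(388,250),132)):print(n,wray(s,p,z).round(1))
E
```

```text
pinR foot [ 51.9 -33.2 132. ]
side foot [-23.3  93.1 132. ]
nearL [-45.1  81.5 152. ]
nearR [-77.2 -11.9 152. ]
farL [ 47.9  54.7 152. ]
farR [  7.1 -61.2 152. ]
vial base [ 70.8 -66.  132. ]
```

```bash
python3 -m pendant '[[-0.0005,-0.006,0.016,0,0,0],[-0.0005,-0.007,0.017,0.003,-0.003,-0.003],[0,0,0,0,0,0]]'
python3 - <<'E'
from h import *
go((-80,-5,149),30)
E
```

```text
t: 7.38
tool_pos: [482.8, 184.5, 148.2]
tcp_rot: [[0.081, 0.862, 0.5], [0.997, -0.07, -0.041], [-0.0, 0.502, -0.865]]
wrist_force: [-1.0, -0.2, 0.5]
finger_gap: 0.004
at [-98.4  -4.9 148.2] tilt 30.1 t 7.375 F [-1.  -0.2  0.5] gap 0.0 q [-0.61  0.39 -0.12  2.33  1.5   0.41 -2.2 ]
[[-0.000,0.016,0.009,0.002,0.000,0.000]]
```

```bash
python3 -m pendant '[[0,0.006,0.0035,0,0,0],[0,0.006,0.0035,0,0,0],[0,0.006,0.0035,0,0,0],[0,0.006,0.0035,0,0,0],[0,0.004,0.002,0,0,0]]'
python3 - <<'E'
from h import *
go((-52,-5,149),30)
im=r.read_camera("wrist");cv2.imwrite("pics/w4.png",im[:,:,::-1])
E
```

```text
t: 8.0
tool_pos: [515.2, 181.6, 147.5]
tcp_rot: [[0.081, 0.862, 0.5], [0.997, -0.07, -0.041], [-0.0, 0.501, -0.865]]
wrist_force: [0.0, -0.2, 1.5]
finger_gap: 0.002
at [-65.9  -5.1 147.5] tilt 30.1 t 8.0 F [ 0.  -0.2  1.5] gap 0.0 q [-0.57  0.42 -0.09  2.26  1.46  0.38 -2.1 ]
[[0.000,0.013,0.006,0.001,0.000,0.000]]
```

View pics/w4.png

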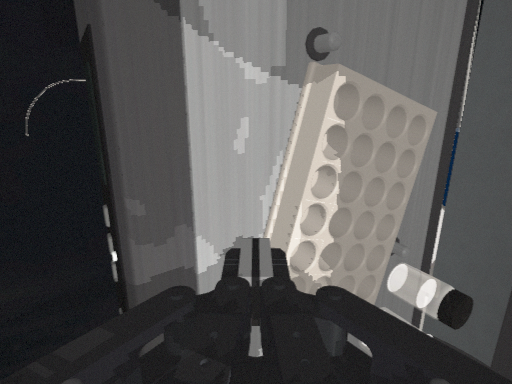

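The finger tip at (260,240) is now just touching the near side, so I'll push on gently.

```bash
python3 -m pendant '[[0,0.0035,0.0018,0,0,0],[0,0.0035,0.0018,0,0,0],[0,0.0035,0.0018,0,0,0],[0,0,0,0,0,0]]'
python3 -m pendant '[[0,0.002,0.001,0,0,0],[0,0.001,0.0005,0,0,0],[0,0,0,0,0,0]]'
python3 - <<'E'
from h import *
go((-48,-5,149),30)
im=r.read_camera("wrist");cv2.imwrite("pics/w5.png",im[:,:,::-1])
E
```

```text
t: 8.55
tool_pos: [526.7, 180.7, 148.1]
tcp_rot: [[0.081, 0.862, 0.5], [0.997, -0.07, -0.041], [-0.0, 0.501, -0.865]]
wrist_force: [-0.3, -0.0, -0.5]
finger_gap: -0.0
t: 8.93
tool_pos: [529.9, 180.5, 148.3]
tcp_rot: [[0.081, 0.862, 0.5], [0.997, -0.07, -0.041], [-0.0, 0.501, -0.865]]
wrist_force: [0.1, -1.1, 0.2]
finger_gap: 0.0
at [-51.2  -5.  148.3] tilt 30.1 t 8.925 F [ 0.1 -1.1  0.2] gap 0.0 q [-0.56  0.44 -0.08  2.24  1.43  0.37 -2.05]
[[0.000,0.003,0.001,0.001,-0.000,0.000]]
```

View pics/w5.png

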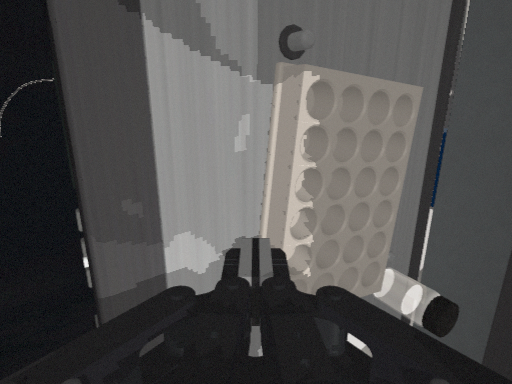

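The plate is turning: its far edge now runs from (422,87) to (385,272) and is not yet square. I'll push in small steps and watch the force.

```bash
python3 -c "
from h import *
s=r.state();a=wray(s,(422,87),152);b=wray(s,(385,272),152);print(a,b,np.arctan2((a-b)[0],(a-b)[1]))"
for i in 1; do python3 -m pendant '[[0,0.0018,0.0009,0,0,0],[0,0,0,0,0,0]]'; python3 -m pendant '[[0,0.0018,0.0009,0,0,0],[0,0,0,0,0,0]]' ; python3 -m pendant '[[0,0.0013,0.0007,0,0,0],[0,0,0,0,0,0]]' ; done
```

```text
[ 52.81434112  74.59691495 152.        ] [ 42.9873103  -36.83435204 152.        ] 0.08796160447783871
t: 9.22
tool_pos: [531.9, 180.3, 148.4]
tcp_rot: [[0.081, 0.862, 0.5], [0.997, -0.07, -0.041], [-0.0, 0.501, -0.865]]
wrist_force: [0.4, -0.4, -0.2]
finger_gap: 0.001
t: 9.48
tool_pos: [534.0, 180.2, 148.5]
tcp_rot: [[0.081, 0.862, 0.5], [0.997, -0.07, -0.041], [-0.0, 0.501, -0.865]]
wrist_force: [0.6, -0.2, -0.1]
finger_gap: -0.001
t: 9.72
tool_pos: [535.4, 180.1, 148.6]
tcp_rot: [[0.081, 0.862, 0.5], [0.997, -0.07, -0.041], [-0.0, 0.501, -0.865]]
wrist_force: [-1.8, -0.1, 0.4]
finger_gap: 0.001
```

```bash
python3 -m pendant '[[0,0.0009,0.0005,0,0,0],[0,0,0,0,0,0]]'
python3 - <<'E'
from h import *
go((-45,-5,149),30)
im=r.read_camera("wrist");cv2.imwrite("pics/w6.png",im[:,:,::-1])
E
```

```text
t: 9.98
tool_pos: [536.2, 180.0, 148.5]
tcp_rot: [[0.081, 0.863, 0.499], [0.997, -0.07, -0.041], [-0.0, 0.501, -0.865]]
wrist_force: [-2.2, -0.4, 0.4]
finger_gap: -0.001
at [-44.8  -5.1 148.5] tilt 30.1 t 9.975 F [-2.2 -0.4  0.4] gap -0.0 q [-0.55  0.44 -0.08  2.22  1.42  0.37 -2.02]
[[0.000,0.000,-0.001,0.001,0.000,0.001]]
```

View pics/w6.png

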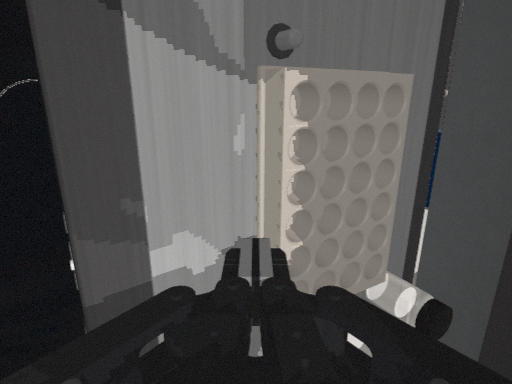

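The plate looks nearly square, with its near edge vertical at x≈285. I'll push until it stands firm, then compare edge angles.

```bash
python3 -c "
from h import *
s=r.state()
f=lambda p,q,z:(lambda a,b:print(a.round(1),b.round(1),np.arctan2((a-b)[0],(a-b)[1]).round(3)))(wray(s,p,z),wray(s,q,z))
f((413,73),(388,275),152);f((285,72),(285,230),152);f((259,68),(259,225),134)"
python3 -m pendant '[[0,0.0006,0.0003,0,0,0],[0,0,0,0,0,0]]'; python3 -m pendant '[[0,0.0006,0.0003,0,0,0],[0,0,0,0,0,0]]'
```

```text
[ 50.2  81.5 152. ] [ 53.3 -40.3 152. ] -0.025
[-31.7  79.5 152. ] [-29.2   9.3 152. ] -0.035
[-33.3  82.  134. ] [-32.9   6.  134. ] -0.006
t: 10.28
tool_pos: [536.6, 180.0, 148.5]
tcp_rot: [[0.081, 0.863, 0.499], [0.997, -0.07, -0.041], [-0.0, 0.501, -0.866]]
wrist_force: [-7.0, -0.3, 3.8]
finger_gap: 0.001
t: 10.52
tool_pos: [536.8, 180.0, 148.4]
tcp_rot: [[0.08, 0.863, 0.499], [0.997, -0.069, -0.04], [-0.0, 0.5, -0.866]]
wrist_force: [-11.3, -0.8, 4.8]
finger_gap: -0.003
```

The plate stands firm at 11 N. I'll back off the way I came.

```bash
python3 -m pendant '[[0,-0.004,-0.002,0,0,0],[0,-0.017,-0.01,0,0,0],[0,-0.02,-0.012,0,0,0],[0,0.004,-0.035,0,0,0],[0,0.005,-0.04,0,0,0]]'
python3 -m pendant '[[0,0.006,-0.042,0,0,0],[0,0.01,-0.04,0,0,0],[0,0.0,-0.04,0,0,0],[0,0,-0.03,0,0,0],[0,0,0,0,0,0]]'
python3 - <<'E'
from h import *
go((-130.9,-0.5,439),30.7)
im=r.read_camera("wrist");cv2.imwrite("pics/w7.png",im[:,:,::-1])
E
```

```text
t: 11.15
tool_pos: [459.7, 186.3, 218.8]
tcp_rot: [[0.08, 0.863, 0.498], [0.997, -0.069, -0.041], [-0.001, 0.5, -0.866]]
wrist_force: [0.7, -0.1, 0.8]
finger_gap: -0.003
t: 11.78
tool_pos: [398.4, 191.8, 359.9]
tcp_rot: [[0.08, 0.861, 0.502], [0.997, -0.071, -0.038], [0.002, 0.504, -0.864]]
wrist_force: [0.5, 0.3, -0.7]
finger_gap: -0.0
at [-183.1   -4.5  359.9] tilt 30.3 t 11.775 F [ 0.5  0.3 -0.7] gap -0.0 q [-0.62 -0.1  -0.25  2.19  0.57  0.8  -1.31]
[[0.002,0.042,-0.021,-0.004,-0.001,-0.000],[0.002,0.043,-0.021,-0.004,-0.001,-0.000]]
```

View pics/w7.png

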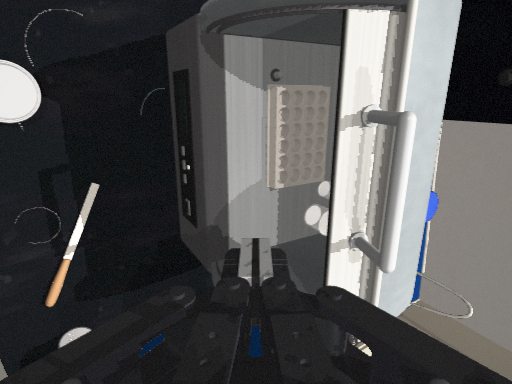

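```bash
python3 - <<'E'
from h import *
s=r.state();g=cv2.imread("pics/w7.png",0)
for q in cv2.createLineSegmentDetector().detect(g)[0][:,0]:
    if 255<q[0]<340 and 255<q[2]<340 and 75<min(q[1],q[3]) and max(q[1],q[3])<200 and abs(q[1]-q[3])>40:
        z=152 if q[0]>274 else 134
        a,b=wray(s,q[:2],z),wray(s,q[2:],z);d=(a-b)*np.sign((a-b)[1]);print(q.round(1),a.round(1),b.round(1),"yaw",np.arctan2(-d[0],d[1]).round(3))
print("bar",wray(s,(409,120),336),wray(s,(388,262),336))
E
```

```text
[267.   84.4 266.2 184.4] [-35.2  81.7 134. ] [-34.6 -42.  134. ] yaw 0.005
[276.4  86.9 274.4 185.7] [-33.6  78.6 152. ] [-33.7 -39.4 152. ] yaw -0.001
[268.6 184.4 270.   90.6] [-30.9 -42.5 134. ] [-30.8  74.6 134. ] yaw -0.001
[323.9 178.2 329.7  88.1] [ 48.1 -40.3 152. ] [ 47.8  78.  152. ] yaw 0.002
[261.  176.9 261.7  91.9] [-42.7 -30.9 134. ] [-42.4  73.2 134. ] yaw -0.003
bar [-47.95867931  54.2313571  336.        ] [-49.36845275 -53.43492461 336.        ]
```

```bash
python3 -c "
from station import r
print(r.finish_job())"
```

```text
the job is handed in; nothing more can be done
None
```

I raised the shutter to its stop by the bar handle and let go; it stayed open. I then pushed the plate back with the shut fingers at hood y ≈ -5 mm until it stood firm at about 11 N. After that I backed the arm out and handed the job in, at about 12 s of the 61 s allowed.

**Last checks, from the final wrist picture:**
- **Plate angle:** its edges are parallel to the hood within about 0.005 rad.
- **Plate position:** its far side is at hood x ≈ 48 mm, as it should be against both rear pins. Its centre is at about y = 18 mm, inside the -6 to 32 mm range.
- **Shutter:** the bar shows at hood x ≈ -49 mm, against -54 mm expected at the stop. That is within the measuring error, and the shutter looks fully open.
- **Glass:** the vial and weighing bottle look upright where they stood. I judged this by eye and did not measure it.
- **Contact:** the arm stands clear of the hood with no contact force.

**Disagreements:**
- My first hood position was about 2 mm off. This caused a side load of up to 38 N at the wrist early in the lift, and it eased once I adjusted the path. I corrected the hood position from the side pin before pushing the plate.
- The near-edge position read from the picture scatters by several mm (x = -31 to -43 mm, against -38 mm expected), because of the plate's stepped skirt.

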